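# Shift the feed selector through its zigzag gate

## Robot

A 7-joint arm with a two-finger parallel gripper is mounted at the origin on the work surface. World frame = base frame: x ahead of the robot, y to its left, z up, the work surface at z = 0. Lengths are in mm, angles in degrees, forces in N, time in s.
With the tool pointing down it reaches from about 425 to 800 mm from the base axis. Payload 8.3 kg.
Tool frame: the origin (TCP) lies between the finger pads; the fingertips stand 14 mm ahead of it and the grasp point (between the pads) lies 5 mm behind it (arm.finger_overhang is the z of the fingertips in the tool frame, in mm); z points along the fingers, y is the direction in which the jaws open and shut (so a half turn about z gives the same grasp; the last joint's range is limited). The gripper opens to 85 mm and grips with 20 to 120 N. Pads are 22 mm wide; open, the fingers measure 114 mm over their backs; the gripper's body (76 mm by 85 mm) begins 54 mm behind the grasp point. The pads swing forward as they close: fully open they stand 13 mm farther back than shut.
Start: joints at [-72.932, 21.967, 0.94, 78.501, -0.361, 79.538, -2.664], TCP at [220.588, 584.761, 245.279] pointing down, gripper open.
Joint ranges: [-169.22, 169.22], [-14.56, 117.87], [-87.37, 89.26], [10.42, 133.3], [-82.24, 262.24], [0.94, 117.77], [-172.7, 172.7]. Speed limits (degrees/s): [136.94, 136.94, 172.46, 172.46, 180, 180, 180].

## Interface

Orientations are given as [roll, pitch, yaw] about the fixed x, y, z axes, in that order (R = Rz(yaw) Ry(pitch) Rx(roll)).
In Python, from rig import arm, eyes, recognise, cut_out, tip_of gives the robot as it stands.
- The arm moves only by the tool move_arm, never from a script. Its argument "plan" is a list of rows, each a list of 4 numbers: the shift along the tool's x, y, z in mm, then the turn about the tool's z in degrees. In form: [[x, y, z, roll], ...]. A call has 1 to 10 rows; each row is the pose to reach, as a shift and turn from the pose commanded when the call began, along the tool's axes at that moment; what a row does not reach only later rows make up. A row lasts 1/10 s, in which the tool goes at most 50 mm and 8.59 degrees, less where a joint would pass 70% of its speed; a pose out of reach is approached as far as the arm can. A call with a gripper value outside its range is refused whole. "gripper" is the closure, from 0 (fully open) to 1 (shut), set as the call begins (left out, the last holds). The fingers move at their own pace and stop on an object; "force" is the grip in N (left out, the last holds). Time passes only in rows, so rows that repeat a pose let the fingers close. It gives the time, the measured TCP pose, the force and the opening at its end, in the units of the state.
- arm.observe(): the state, without advancing time (a new reading comes with each control period).
- eyes.grab_frame(name): name is "scene" or "top" or "wrist"; returns (picture, depth): 384x512x3 uint8, red, green, blue; 384x512 float32, mm along the optical axis (not along the pixel's ray), 0 where there is no reading.
- eyes.camera_model(name): a dict with "camera_matrix" (3x3 intrinsics, pixels), "R" (3x3) and "t" (3): a world point X has camera coordinates R X + t. Camera axes: x right, y down, z forward; pixel columns grow to the right and rows downward; lengths in mm; the calibration is good to about 2 mm. A picture is of the moment at which its call begins: read the wrist's pose just before it. camera_model takes no time and is no camera call; for the wrist camera it gives the pose at the moment of the call.
- arm.sign_off(): hands the job in, once; it reports no verdict.
Trained networks look in the newest picture that a camera, given by its name, has taken for a name from the list of things; names that differ only in an ending like _2 or _b are one class to them, and where a whole thing is asked for, a point or a joint stands for the part that bears it (a point fixed in the world has none). Each returns a list of dicts, best first, with "confidence" (0 to 1); they miss things now and then, are a little off and sometimes report something else, mostly with a low value. They report only what shows in the picture. A call takes as long as a camera call. They do not tell look-alikes from the thing itself.
- recognise(camera, thing): "xy" ([column, row] in pixels, amid what is visible of it).
- cut_out(camera, thing): "region" (384x512 bool, what is visible of it) and "xy" ([column, row] in pixels, amid what is visible of it).
- tip_of(camera, thing): "xy" ([column, row] in pixels: a listed point, or the origin of a listed thing).
The state is a dict: "t": time; "qpos": joint angles; "joint_velocities": joint speeds; "effort": joint torques, N m; "tool_pos": TCP position; "ee_rot": TCP orientation; "wrist_force": force on the tool from outside, world axes, zero at the start; "moment": the same for the moment, N m; "finger_gap": opening from 0.0 (shut) to 1.0 (fully open).
Only numpy, scipy, OpenCV 4.12 (cv2) and the standard library are available. Lean on these libraries where they do the work, as an engineer would, in place of code of your own. Each camera call takes 0.05 s, during which the arm holds its last target. There are 200 camera calls.

## Task

Put the drill feed in gear: take the selector with the red knob and move it from its parked end (yellow dot) along the zigzag slot, round both bends, until it is fully home in the end notch by the green dot, then let go of it. Leave the selector with the blue knob where it is.

Things in the scene. Friction and masses are not known exactly. Their poses are not given: they have to be found in the camera images.
- feed_gate: Feed gearbox, bolted down: green casing 170 x 130 mm, aluminium gate plate on top, plate top 85 mm above the table. Origin: centre of its underside. x runs from the yellow-dot end to the green-dot end, z up. Slot centre line in this frame (x, y in mm): parked end (-45, -22.5), first bend (0, -22.5), second bend (0, 22.5), green-dot end notch (45, 22.5); straight legs between.
- feed_home (a point): Centre of the green-dot end notch, on top of the gate plate, 85 mm above the table; fixed to feed_gate at (45, 22.5, 85) mm. The slot is 24 mm wide and the selector's steel stem 10 mm, so the stem has 7 mm play to each side all along and at the ends; the metal between the legs stops the stem, so corners cannot be cut. Axes as feed_gate's.
- feed_knob (a point): Centre of the red knob, on its stem's axis, 143 mm above the table: upright round knob, 30 mm diameter, from 122 to 162 mm high. The selector stays upright, keeps its height and does not turn; it slides against about 2 N of friction, has no spring and stays where it is left. It starts at the parked end or up to 20 mm along the first leg.
- speed_knob (a point): Centre of the blue knob of the speed gearbox, 143 mm above the table: a like gearbox with the same gate and knob size, standing beside the feed gearbox; which of the two is on the left changes. It must stay where it is.
Things that resemble listed ones, but are neither listed nor needed, are in the scene too. Leave any brown, orange or pink look-alike of the feed_gate alone.

How it is judged:
By the outcome, as a careful person would: the job done as asked, in the order asked, and still so for the second after the job is handed in, with the robot touching nothing.
It also fails if it takes over 29 s, if anything falls off the work surface, if the arm or the gripper's body presses on something with over 40 N, if the wrist force passes 120 N, or if a joint passes its speed limit or range.

## Working session

There is one attempt and no reset: what is moved stays moved. The work goes in short steps, Python scripts to look and compute and a tool call to move; the robot and the scene stay as the last step left them, time stands still between calls to the robot, and variables do not carry over. Pictures are saved under pics/ and viewed, about 8 in all and at most 12, crops included, and the job is handed in when it is done.

Besides the shell and the picture viewer there is one more tool, called as a command line: name --pt "numbers of a row" for each row, then --argument value for the rest. move_arm: Moves the arm, as the interface text tells. Its arguments: {"type":"object","properties":{"plan":{"type":"array"},"gripper":{"type":"number"},"force":{"type":"number"}},"required":["plan"]}

```bash
mkdir -p pics; cat > h.py <<'E'
import numpy as np, cv2
from rig import arm, eyes, recognise, cut_out, tip_of
def ray(cam,xy,z):
    m=eyes.camera_model(cam);K=np.array(m["camera_matrix"]);R=np.array(m["R"]);t=np.array(m["t"])
    d=R.T@np.linalg.inv(K)@[xy[0],xy[1],1.];c=-R.T@t
    return c+d*(z-c[2])/d[2]
def save(p,n): cv2.imwrite("pics/"+n,p[:,:,::-1])
E
python3 - <<'E'
from h import *
s=arm.observe();print(s["t"],s["tool_pos"],s["ee_rot"],s["finger_gap"])
ims=[]
for c in("scene","top"):
    p,d=eyes.grab_frame(c);ims.append(p)
    for n,z in(("feed_knob",143),("speed_knob",143),("feed_home",85),("feed_gate",0)):
        for r in tip_of(c,n)[:4]: print(c,n,np.round(r["xy"]),round(r["confidence"],2),ray(c,r["xy"],z).round(0))
save(np.vstack(ims),"a.png")
E
```

```text
0.0 [220.46210129 584.33354191 244.28708146] [-1.79890291e+02  2.85306344e-03  1.59328212e+02] 0.9990359803804314
scene feed_knob [266. 129.] 0.63 [233. 187. 143.]
scene feed_knob [373. 230.] 0.6 [710. 342. 143.]
scene feed_knob [119. 152.] 0.43 [ 213. -299.  143.]
scene feed_knob [287. 192.] 0.42 [519. 160. 143.]
scene speed_knob [163. 217.] 0.49 [ 511. -199.  143.]
scene feed_home [287. 152.] 0.96 [302. 242.  85.]
scene feed_home [408. 259.] 0.89 [791. 423.  85.]
scene feed_home [146. 179.] 0.75 [ 297. -234.   85.]
scene feed_home [311. 216.] 0.59 [579. 221.  85.]
scene feed_gate [295. 227.] 0.92 [550. 190.   0.]
scene feed_gate [380. 266.] 0.91 [751. 384.   0.]
scene feed_gate [278. 160.] 0.64 [252. 232.   0.]
scene feed_gate [138. 189.] 0.63 [ 253. -275.    0.]
top feed_knob [207. 312.] 0.72 [225. 186. 143.]
top feed_knob [222. 191.] 0.67 [508. 156. 143.]
top feed_knob [146. 108.] 0.65 [711. 345. 143.]
top feed_knob [411. 320.] 0.65 [ 212. -288.  143.]
top speed_knob [374. 190.] 0.46 [ 516. -208.  143.]
top feed_home [204. 163.] 0.85 [584. 209.  85.]
top feed_home [187. 272.] 0.8 [308. 245.  85.]
top feed_home [125.  87.] 0.71 [784. 418.  85.]
top feed_home [378. 280.] 0.56 [ 295. -231.   85.]
top feed_gate [204. 286.] 0.87 [261. 215.   0.]
top feed_gate [383. 294.] 0.74 [ 243. -270.    0.]
top feed_gate [217. 186.] 0.68 [535. 183.   0.]
top feed_gate [147. 109.] 0.64 [750. 387.   0.]
```

View pics/a.png

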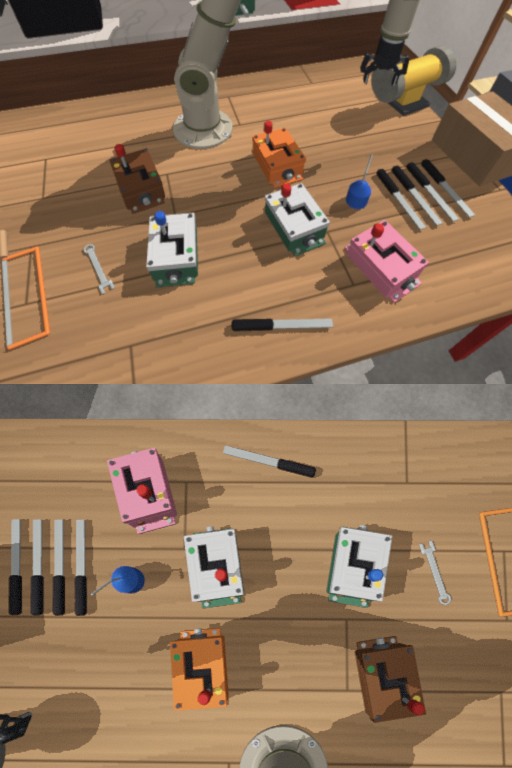

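The feed gate is the white-plated green box with the red knob: scene (295,215), and top (213,182) after subtracting the stacked offset of 384 rows. The blue knob is on the right-hand box, and the orange, brown and pink boxes are look-alikes. Next I'll fit the plate for its yaw.

```bash
python3 - <<'E'
from h import *
s=arm.observe();print(s["t"],s["tool_pos"],s["ee_rot"])
p,d=eyes.grab_frame("top");m=eyes.camera_model("top");K=np.array(m["camera_matrix"]);R=np.array(m["R"]);t=np.array(m["t"])
v,u=np.mgrid[:384,:512];P=(np.stack([(u-K[0,2])/K[0,0]*d,(v-K[1,2])/K[1,1]*d,d],-1)-t)@R
near=(np.hypot(P[...,0]-548,P[...,1]-185)<125)
pl=near&(abs(P[...,2]-85)<8); q=P[pl][:,:2].astype(np.float32)
n,lab,st,_=cv2.connectedComponentsWithStats(pl.astype(np.uint8));k=1+np.argmax(st[1:,4]);q=P[lab==k][:,:2].astype(np.float32)
print("plate",cv2.minAreaRect(q),len(q), np.median(P[lab==k][:,2]))
kn=near&(P[...,2]>150)&(P[...,2]<175)
print("knob top",P[kn].mean(0),P[kn].min(0),P[kn].max(0),kn.sum())
r=p.astype(int);red=near&(r[...,0]>150)&(r[...,1]<70)&(r[...,2]<70);ys,xs=np.nonzero(red);c=(xs.mean(),ys.mean());print("red",c,ray("top",c,160))
c=p[130:235,165:270];save(cv2.resize(c,None,fx=5.5,fy=5.5,interpolation=cv2.INTER_CUBIC),"b.png")
E
```

```text
0.5 [220.60425643 584.74710265 245.25940058] [-1.79994657e+02 -1.15753858e-03  1.59328984e+02]
plate ((539.8013305664062, 186.405029296875), (170.76834106445312, 130.50747680664062), 8.70195484161377) 2768 83.7834699309648
knob top [508.77171556 157.96987105 159.20838426] [495.96646947 144.36380364 152.24126767] [522.33602389 172.63741966 164.1455779 ] 123
red (np.float64(220.15584415584416), np.float64(190.46753246753246)) [508.88996985 157.81277458 160.        ]
```

View pics/b.png

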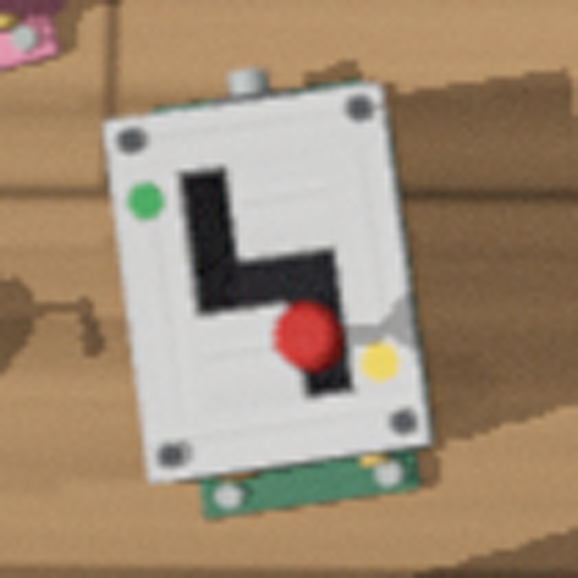

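move_arm --pt "-25 -18 0 0" --pt "-65 -46 0 0" --pt "-110 -78 0 0" --pt "-155 -110 0 0" --pt "-200 -142 0 0" --pt "-245 -174 0 0" --pt "-290 -205 0 0" --pt "-330 -234 0 0" --pt "-365 -258 0 0" --pt "-390 -276 0 0" --gripper 0 --force 40

```text
t: 1.55
tool_pos: [489.0, 186.8, 245.7]
ee_rot: [180.0, 0.0, 159.3]
wrist_force: [1.2, 0.4, 1.1]
finger_gap: 1.004
```

move_arm --pt "-15 -11 0 0" --pt "-25 -18 0 0" --pt "-30 -22 5 0" --pt "-30 -22 15 0" --pt "-30 -22 25 0" --pt "-30 -22 25 0" --pt "-30 -22 25 0"

```text
t: 2.25
tool_pos: [507.6, 158.7, 219.7]
ee_rot: [-180.0, -0.1, 159.4]
wrist_force: [0.2, 0.5, -0.9]
finger_gap: 1.001
```

```bash
python3 - <<'E'
from h import *
s=arm.observe();print(s["t"],s["tool_pos"],s["ee_rot"],s["wrist_force"])
p,d=eyes.grab_frame("wrist");save(p,"c.png")
for n,z in(("feed_knob",143),("feed_home",85),("feed_gate",0)):
    for r in tip_of("wrist",n)[:3]: print(n,np.round(r["xy"]),round(r["confidence"],2),ray("wrist",r["xy"],z).round(1))
r=p.astype(int);red=((r[...,0]>120)&(r[...,1]<70)&(r[...,2]<70)).astype(np.uint8)
n,l,st,c=cv2.connectedComponentsWithStats(red)
for i in range(1,n):
    if st[i,4]>150: print(st[i],c[i],ray("wrist",c[i],160).round(1),ray("wrist",c[i],143).round(1))
E
```

```text
2.25 [507.64526114 158.66485969 219.71119681] [-1.79956988e+02 -5.91085666e-02  1.59436243e+02] [ 0.24374941  0.45004309 -0.88187771]
feed_knob [256. 211.] 0.71 [510.1 157.3 143. ]
feed_home [348. 237.] 0.77 [583.2 216.3  85. ]
feed_gate [496. 282.] 0.93 [753.3 378.6   0. ]
feed_gate [289. 180.] 0.81 [542.  182.9   0. ]
[ 237  183   45   55 1829] [259.50683434 211.26462548] [505.2 160.9 160. ] [511.6 158.7 143. ]
```

View pics/c.png

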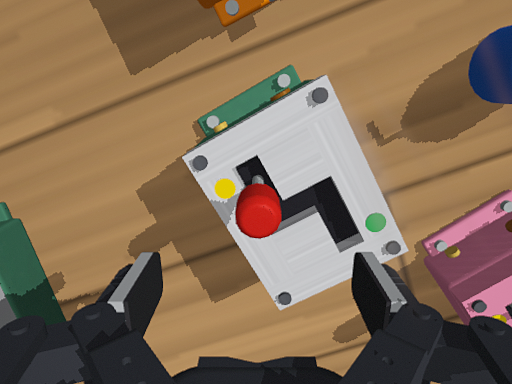

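The wrist view shows the red knob at pixel (259,211), about (510,158) in the world and right below the tool. The gate's home end is at (348,237). Both agree with the top view, so I'm going down and gripping.

move_arm --pt "-1 0 15 0" --pt "-1 0 40 0" --pt "-1 0 65 0" --pt "-1 0 78 0" --pt "-1 0 82 0" --pt "-1 0 82 0" --pt "-1 0 82 0"

```text
t: 3.15
tool_pos: [510.0, 157.6, 139.4]
ee_rot: [179.9, 0.1, 159.3]
wrist_force: [0.2, -0.3, -0.2]
finger_gap: 1.001
```

move_arm --pt "0 0 0 0" --pt "0 0 0 0" --pt "0 0 0 0" --pt "0 0 0 0" --pt "0 0 0 0" --pt "0 0 0 0" --pt "0 0 0 0" --pt "0 0 0 0" --gripper 1 --force 40

```text
t: 3.95
tool_pos: [509.6, 157.5, 138.7]
ee_rot: [180.0, 0.0, 159.3]
wrist_force: [-0.3, -0.2, 5.3]
finger_gap: 0.334
```

move_arm --pt "-5 3 0 0" --pt "-12 7 0 0" --pt "-19 12 0 0" --pt "-25 16 0 0" --pt "-29 18 0 0" --pt "-29 18 0 0" --pt "-29 18 0 0"

```text
t: 4.65
tool_pos: [543.6, 163.8, 138.8]
ee_rot: [180.0, 0.1, 159.3]
wrist_force: [1.3, -0.5, 5.6]
finger_gap: 0.333
```

move_arm --pt "3 5 0 0" --pt "7 13 0 0" --pt "12 22 0 0" --pt "17 30 0 0" --pt "21 37 0 0" --pt "22 39 0 0" --pt "22 39 0 0" --pt "22 39 0 0"

```text
t: 5.45
tool_pos: [536.0, 209.5, 138.8]
ee_rot: [179.9, 0.0, 159.4]
wrist_force: [0.7, 1.0, 4.8]
finger_gap: 0.332
```

move_arm --pt "-5 3 0 0" --pt "-12 7 0 0" --pt "-20 11 0 0" --pt "-28 15 0 0" --pt "-35 19 0 0" --pt "-40 22 0 0" --pt "-42 23 0 0" --pt "-42 23 0 0" --pt "-42 23 0 0"

```text
t: 6.35
tool_pos: [583.6, 216.1, 138.8]
ee_rot: [179.9, 0.0, 159.4]
wrist_force: [1.2, 1.0, 5.5]
finger_gap: 0.333
```

move_arm --pt "0 0 0 0" --pt "0 0 0 0" --pt "0 0 0 0" --pt "0 0 0 0" --pt "0 0 0 0" --pt "0 0 0 0" --pt "0 0 0 0" --pt "0 0 0 0" --gripper 0

```text
t: 7.15
tool_pos: [583.4, 214.9, 138.3]
ee_rot: [-180.0, -0.0, 159.3]
wrist_force: [0.3, -0.7, 0.5]
finger_gap: 1.003
```

move_arm --pt "0 0 -10 0" --pt "0 0 -30 0" --pt "0 0 -60 0" --pt "0 0 -90 0" --pt "0 0 -110 0" --pt "20 0 -115 0" --pt "50 0 -115 0" --pt "80 0 -115 0" --pt "110 0 -115 0" --pt "110 0 -115 0"

```text
t: 8.15
tool_pos: [477.3, 256.5, 254.5]
ee_rot: [179.9, -0.1, 159.6]
wrist_force: [-1.1, 0.3, -0.2]
finger_gap: 0.998
```

```bash
python3 - <<'E'
from h import *
s=arm.observe();print(s["t"],s["tool_pos"],s["wrist_force"],s["finger_gap"])
ims=[]
for cam in("wrist","top","scene"):
    p,d=eyes.grab_frame(cam);ims.append(p)
    for n in("feed_knob","speed_knob"):
        for r in tip_of(cam,n)[:4]: print(cam,n,np.round(r["xy"]),round(r["confidence"],2),ray(cam,r["xy"],143).round(1))
a=cv2.resize(ims[1][120:240,160:320],(512,384));save(np.hstack([cv2.resize(i,(400,300)) for i in(ims[0],a)]),"d.png")
E
```

```text
8.15 [477.31999377 256.45777062 254.49668595] [-1.12290534  0.33164416 -0.17469136] 0.9978613223881825
wrist feed_knob [258. 316.] 0.96 [587.9 214.4 143. ]
top feed_knob [198. 162.] 0.66 [579.7 214.6 143. ]
top feed_knob [146. 106.] 0.49 [716.  343.5 143. ]
top feed_knob [412. 317.] 0.48 [ 219.9 -290.   143. ]
top feed_knob [205. 315.] 0.46 [219.  190.4 143. ]
top speed_knob [374. 190.] 0.74 [ 513.1 -206.7  143. ]
scene feed_knob [373. 232.] 0.76 [713.6 338.8 143. ]
scene feed_knob [314. 208.] 0.7 [595.2 214.9 143. ]
scene feed_knob [118. 149.] 0.67 [ 199.  -300.1  143. ]
scene feed_knob [268. 129.] 0.56 [233.1 191.6 143. ]
scene speed_knob [159. 216.] 0.72 [ 505.1 -209.3  143. ]
```

View pics/d.png

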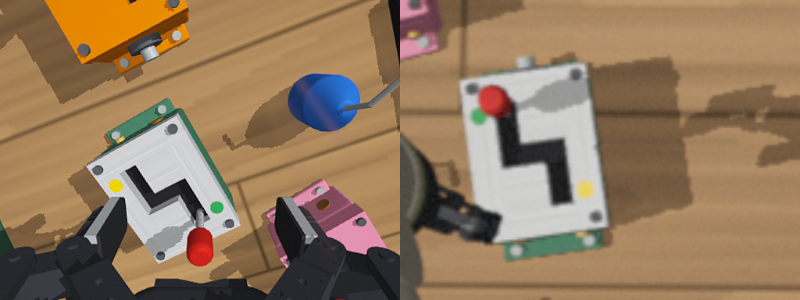

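The selector stands at the green-dot end: the knob is at (492,100) in the top crop and the slot behind it is empty. The gripper is clear.

```bash
python3 -c "
from h import *
arm.sign_off()"
```

```text
the job is handed in; nothing more can be done
```

I gripped the red knob on the feed gearbox, moved it round both bends to the green-dot end notch and let go. I then raised the gripper clear and handed the job in at about 8.5 s of the 29 s allowed.

- **Fully home:** the gripper let go at (583.5, 215–216), about 2.5 mm past the fitted notch centre at (581, 215), with 7 mm of play there. A fresh picture showed the knob at the green dot and the slot behind it empty.
- **Forces:** no wrist force component read above about 6 N while gripping and moving the knob, and it was near zero after letting go.
- **Blue knob:** the top camera still places it within 3–4 mm of where it started, which is the networks' own scatter. The arm never went near it.
- **Disagreement:** the last checks differed on the red knob's x position. The top camera said 580, the wrist camera 588 and the scene camera 595. I put that down to errors in the networks and calibration, and trusted the arm's own reading and the pictures.

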